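Tidy the mixed-up toy workbench trays

TASK

The three beech toys stand in one another's trays: bring the hex nut to the tray with the six-sided mark, the round block with the peg to the tray with the round mark and the square-headed bolt (on its head) to the tray with the square mark, each upright in the middle of its tray's square place and let go. To make room, first park one of them upright in the middle of the unmarked spare tray and let go of it there, and never set any of them down on the bench itself; the spare tray ends up empty. Leave the red hammer and the yellow bolts where they are.

Things in the scene. Friction and masses are not known exactly. Their poses are not given: they have to be found in the camera images.
- nut: chunky hex nut of plain beech, lying flat: 56 mm across flats, 65 mm over the corners, 40 mm high, open 30 mm hole through it. About 75 g. Origin: centre of underside, z up; its x axis is square to one pair of flats (others every 60 degrees). All three toys start upright, each in a tray marked for another.
- pegblock: round block of plain beech, standing: 52 mm diameter, 50 mm high, with a thin peg 18 mm in diameter and 20 mm high on top (70 mm in all). About 80 g. Origin: centre of underside, z up.
- bolt: chunky bolt of plain beech standing on its head: square head 50 x 50 mm, 26 mm high (sides along its x and y axes), round shank 28 mm in diameter rising from it to 80 mm in all. About 75 g. Origin: centre of underside of the head, z up.
- tray_hex: fixed beech tray: board 160 x 100 x 12 mm, a grey-lined square place (90 x 90 mm inside a rim 5 mm high) and on its +x side, away from the robot, a 60 mm tab with a dark six-sided ring mark, 48 mm: home of the hex nut. Origin: underside, below the centre of the square place, whose floor is at z +12 mm; x to the tab (centre at x +80 mm), yaw within 0.15 rad.
- tray_round: fixed beech tray: board 160 x 100 x 12 mm, a grey-lined square place (90 x 90 mm inside a rim 5 mm high) and on its +x side, away from the robot, a 60 mm tab with a dark round disc mark, 50 mm: home of the round block. Origin: underside, below the centre of the square place, whose floor is at z +12 mm; x to the tab (centre at x +80 mm), yaw within 0.15 rad.
- tray_square: fixed beech tray: board 160 x 100 x 12 mm, a grey-lined square place (90 x 90 mm inside a rim 5 mm high) and on its +x side, away from the robot, a 60 mm tab with a dark solid square mark, 44 mm: home of the square-headed bolt. Origin: underside, below the centre of the square place, whose floor is at z +12 mm; x to the tab (centre at x +80 mm), yaw within 0.15 rad.
- tray_blank: fixed beech tray: board 160 x 100 x 12 mm, a grey-lined square place (90 x 90 mm inside a rim 5 mm high) and on its +x side, away from the robot, a 60 mm tab without any mark: the spare tray, empty at the start. Origin: underside, below the centre of the square place, whose floor is at z +12 mm; x to the tab (centre at x +80 mm), yaw within 0.15 rad. Bench top under all trays: z = 60 mm.
- hammer: bystander: red plastic toy hammer lying on the bench beyond the trays, handle across the robot's view; 184 mm long, head 75 mm wide and 38 mm high. Origin: underside, in the handle, 84 mm from the middle of the head; x along the handle to the head. Leave it where it is.
- yellow_bolt0: bystander: small yellow bolt standing on its round head (40 mm diameter, 55 mm high in all) on the bench beyond the trays. Origin: centre of underside. Leave it where it is.
- yellow_bolt1: bystander: the other yellow bolt, same size and kind. Origin: centre of underside. Leave it where it is.
There are look-alikes about, which are no part of the job. Leave any blue, green or turquoise look-alike of the pegblock alone.

How it is judged (in metres and radians):
On the way:
1. one of the three toys stands, let go, in the middle of the unmarked spare tray (((horizontal distance between nut and tray_blank below 0.02 m and z of nut in the frame of tray_blank between 0.008 and 0.016 m and angle between nut's own z axis and vertical below 0.1 rad and linear speed of nut below 0.02 m/s and contact force between the fingers and nut below 0.3 N) or (horizontal distance between pegblock and tray_blank below 0.02 m and z of pegblock in the frame of tray_blank between 0.008 and 0.016 m and angle between pegblock's own z axis and vertical below 0.1 rad and linear speed of pegblock below 0.02 m/s and contact force between the fingers and pegblock below 0.3 N) or (horizontal distance between bolt and tray_blank below 0.02 m and z of bolt in the frame of tray_blank between 0.008 and 0.016 m and angle between bolt's own z axis and vertical below 0.1 rad and linear speed of bolt below 0.02 m/s and contact force between the fingers and bolt below 0.3 N))), for 0.2 s.
At the end, for the whole second after the job is handed in: The nut is in the hexagon tray, the round block in the round-mark tray and the bolt in the square tray, each within 15 mm of the middle of the square place, standing on its floor (within 4 mm), within 0.1 rad of upright and at rest; the spare tray is thereby empty (horizontal distance between nut and tray_hex below 0.015 m and z of nut in the frame of tray_hex between 0.008 and 0.016 m and angle between each of nut, pegblock, bolt's own z axis and vertical below 0.1 rad and linear speed of each of nut, pegblock, bolt below 0.02 m/s and horizontal distance between pegblock and tray_round below 0.015 m and z of pegblock in the frame of tray_round between 0.008 and 0.016 m and horizontal distance between bolt and tray_square below 0.015 m and z of bolt in the frame of tray_square between 0.008 and 0.016 m); the robot touches nothing.
It fails at once if a toy was put down on the bench itself (height (world z) of any of nut, pegblock, bolt below 0.066 m).
It fails at once if the hammer or a yellow bolt was moved by more than 25 mm (distance of any of hammer, yellow_bolt0, yellow_bolt1 from where it was at the start of the episode above 0.025 m).
It also fails if it takes over 120 s, if anything falls off the work surface, if the arm or the gripper's body presses on something with over 40 N, if the wrist force passes 120 N, or if a joint passes its speed limit or range.

ROBOT

A 6-joint arm with a two-finger parallel gripper is mounted at the origin on the work surface. World frame = base frame: x ahead of the robot, y to its left, z up, the work surface at z = 0. Lengths are in mm, angles in rad, forces in N, time in s.
With the tool pointing down it reaches from about 350 to 800 mm from the base axis. Payload 7.3 kg.
Tool frame: the origin (TCP) lies on the centre line of the jaws, within the pads' length; the fingertips stand 17 mm ahead of it and the grasp point (between the pads) lies 2 mm behind it (r.tip_extent is the distance from the TCP to the fingertips, in mm); y points along the fingers, x is the direction in which the jaws open and shut, and the axes are right-handed (so a half turn about y gives the same grasp; the last joint's range is limited). The gripper opens to 85 mm and grips with 20 to 120 N. Pads are 22 mm wide; open, the fingers measure 114 mm over their backs; the gripper's body (76 mm by 85 mm) begins 54 mm behind the grasp point. The pads swing forward as they close: fully open they stand 13 mm farther back than shut.
Start: joints at [-1.298, 0.342, 1.524, -0, 1.275, -0.146], TCP at [213.522, -479.636, 248.322] pointing down, gripper open.
Joint ranges: [-2.53, 2.53], [-0.77, 2.02], [0.04, 2.7], [-1, 4.14], [0.28, 2.66], [-3.11, 3.11]. Speed limits (rad/s): [2.57, 2.57, 3.14, 3.14, 3.14, 3.14].

INTERFACE

Orientations are given as a unit quaternion [x, y, z, w].
In Python, from workcell import read_state, imaging, close_job, r gives the robot as it stands.
- The arm moves only by the tool move_arm, never from a script. Its argument "steps" is a list of rows, each a list of 7 numbers: the shift along the tool's x, y, z in m, then the turn, a rotation vector about the tool's x, y, z in rad, then the finger opening in m, from 0 to 0.0854. A call has 1 to 20 rows; each row is the pose to reach, as a shift and turn from the pose commanded when the call began, along the tool's axes at that moment; what a row does not reach only later rows make up. A row lasts 1/10 s, in which the tool goes at most 50 mm and 8.59 degrees, less where a joint would pass 70% of its speed; a pose out of reach is approached as far as the arm can. A call with a gripper value outside its range is refused whole. The fingers move at their own pace and stop on an object; the grip force is fixed at half the most. Time passes only in rows, so rows that repeat a pose let the fingers close. It gives the time, the measured TCP pose, the force and the opening at its end, in the units of the state.
- read_state(): the state, without advancing time (a new reading comes with each control period).
- imaging.capture(name): name is "scene" or "side" or "wrist"; returns a dict with "image" (384x512x3 uint8, blue, green, red), "range_z" (384x512 float32, mm along the optical axis (not along the pixel's ray), 0 where there is no reading), "K" (3x3 intrinsics, pixels), "eye" and "orientation" of the camera in the world. Camera axes: x right, y down, z forward; pixel columns grow to the right and rows downward; lengths in mm; the calibration is good to about 2 mm. A picture is of the moment at which its call begins.
- close_job(): hands the job in, once; it reports no verdict.
The state is a dict: "time": time; "joint_pos": joint angles; "qvel": joint speeds; "joint_efforts": joint torques, N m; "position": TCP position; "orientation": TCP orientation; "ft_force": force on the tool from outside, world axes, zero at the start; "wrist_torque": the same for the moment, N m; "opening": opening from 0.0 (shut) to 1.0 (fully open).
Only numpy, scipy, OpenCV 4.12 (cv2) and the standard library are available. Lean on these libraries where they do the work, as an engineer would, in place of code of your own. Each camera call takes 0.05 s, during which the arm holds its last target.

## Working session

There is one attempt and no reset: what is moved stays moved. The work goes in short steps, Python scripts to look and compute and a tool call to move; the robot and the scene stay as the last step left them, time stands still between calls to the robot, and variables do not carry over. Pictures are saved under pics/ and viewed, and the job is handed in when it is done.

Besides the shell and the picture viewer there is one more tool, called as name([rows], argument=value, ...), one row to a line, values as JSON. move_arm: Moves the arm, as the interface text tells. Its arguments: {"type":"object","properties":{"steps":{"type":"array","items":{"type":"array","items":{"type":"number"}}}},"required":["steps"]}

```bash
ls; mkdir -p pics; python3 - <<'E'
from workcell import read_state, imaging, r
import cv2, numpy as np
print(read_state()); print([a for a in dir(r) if a[0]!='_'], r.tip_extent)
for n in ["scene","side","wrist"]:
    d=imaging.capture(n); cv2.imwrite(f"pics/{n}0.png",d["image"]); np.savez(f"{n}0.npz",**d); print(n,d["K"],d["eye"],d["orientation"])
E
```

```text
pics
{'time': 0.0, 'joint_pos': array([-1.29803143e+00,  3.42711099e-01,  1.52505956e+00, -5.14175509e-06,
        1.27537033e+00, -1.45961510e-01]), 'qvel': array([ 0.00090894,  0.0006203 , -0.00192654,  0.00098789, -0.00069866,
        0.00151084]), 'joint_efforts': array([-1.14563831e-03, -4.33682156e+01, -2.46006435e+01, -1.91564645e-04,
        8.06580851e-03, -1.18891725e-05]), 'position': array([ 213.39594365, -479.25177019,  247.61711569]), 'orientation': array([-0.59263989,  0.38557463, -0.38475067,  0.59336084]), 'ft_force': array([-0.11757008,  0.38524175,  0.35088787]), 'wrist_torque': array([-0.01109065, -0.02859164, -0.01668098]), 'opening': 1.0010400772172054}
['MotionError', 'tip_extent'] 17.0
scene [[473.66090955   0.         251.54383444]
 [  0.         473.66090955 194.56332236]
 [  0.           0.           1.        ]] [1151.53490831 -579.493857   1024.82665683] [ 0.83934719  0.42758855 -0.15993251 -0.29510323]
side [[448.79246742   0.         252.16331211]
 [  0.         448.79246742 184.33143467]
 [  0.           0.           1.        ]] [ -203.91969577 -1033.44469802   796.86471451] [ 0.82911099 -0.28628243  0.15785165 -0.45354183]
wrist [[329.21853562   0.         255.77674905]
 [  0.         329.21853562 189.83200799]
 [  0.           0.           1.        ]] [ 275.31290603 -450.89120666  373.80619069] [ 0.83028765 -0.54037019 -0.07472099  0.11418958]
```

View pics/scene0.png

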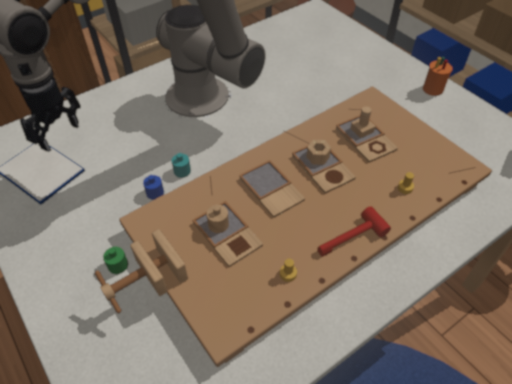

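View pics/side0.png

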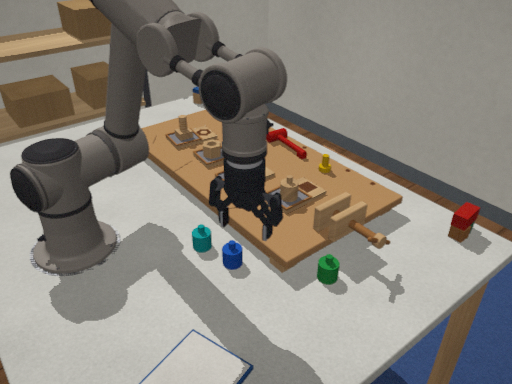

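View pics/wrist0.png

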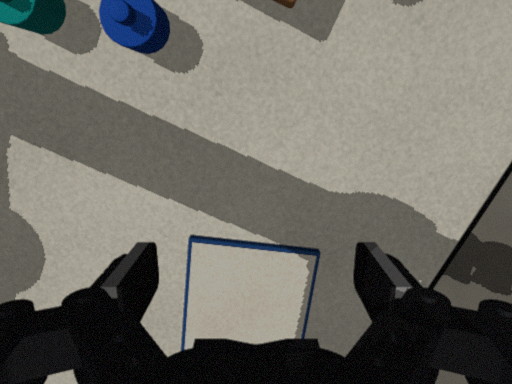

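The four trays, left to right in the scene view, are: square with the peg block (218,215), blank (268,180), round with the nut (318,152) and hex with the bolt (365,122). The red hammer is at (355,235) and the yellow bolts are at (289,270) and (407,183). Next I'll measure from a top-down height map.

```bash
cat > h.py <<'E'
import numpy as np, cv2
from scipy.spatial.transform import Rotation as R
def cloud(d):
    z=d["range_z"].astype(float);K=d["K"];h,w=z.shape
    u,v=np.meshgrid(np.arange(w),np.arange(h))
    p=np.stack([(u-K[0,2])/K[0,0]*z,(v-K[1,2])/K[1,1]*z,z],-1)
    P=p@R.from_quat(d["orientation"]).as_matrix().T+d["eye"]
    P[z<=0]=np.nan
    return P
def ray(d,uv,zp):
    K=d["K"];uv=np.atleast_2d(uv).astype(float)
    c=np.stack([(uv[:,0]-K[0,2])/K[0,0],(uv[:,1]-K[1,2])/K[1,1],np.ones(len(uv))],-1)
    w=c@R.from_quat(d["orientation"]).as_matrix().T
    e=np.array(d["eye"]);s=(zp-e[2])/w[:,2]
    return e+w*s[:,None]
E
python3 - <<'E'
from h import *
d=dict(np.load("scene0.npz")); P=cloud(d)
im=d["image"]; print(P[180,268],P[215,218],P[122,365],P[152,318],P[300,240])
cv2.imwrite("pics/zoom.png",cv2.resize(im[90:280,170:430],None,fx=3,fy=3,interpolation=cv2.INTER_CUBIC))
hsv=cv2.cvtColor(im,cv2.COLOR_BGR2HSV)
# grey floor
m=((hsv[...,1]<60)&(P[...,2]>66)&(P[...,2]<80)&(P[...,0]>300)).astype(np.uint8)
m=cv2.morphologyEx(m,cv2.MORPH_OPEN,np.ones((2,2)))
n,l,s,c=cv2.connectedComponentsWithStats(m)
for i in range(1,n):
    if s[i,4]>60: print(s[i],np.nanmean(P[l==i],0))
# toys
m=((P[...,2]>82)&(P[...,0]>300)&(hsv[...,0]<30)&(hsv[...,1]<170)&(np.abs(P[...,1])<500)&(P[...,2]<170)).astype(np.uint8)
n,l,s,c=cv2.connectedComponentsWithStats(m)
for i in range(1,n):
    if s[i,4]>40: q=P[l==i];print(s[i],np.nanmean(q,0),q[:,2].max(), q[q[:,2]>q[:,2].max()-8].mean(0))
E
```

```text
[492.61800624 -71.14388661  66.66132263] [ 546.65323534 -261.65784532  119.83570745] [515.72749179 252.39428424 115.53259317] [522.47224344  73.56017546 109.74037362] [ 731.93882396 -329.1994635    56.01416179]
[342 123  39  21 252] [509.66414151 241.22592983  71.63373168]
[297 150  41  23 299] [521.38141683  71.3003216   71.72306608]
[245 164  43  33 783] [491.52051564 -78.76442148  71.35080442]
[198 211  46  33 490] [ 553.9427298  -258.38771181   72.15146444]
[351 106  24  29 392] [509.54482434 253.12814861 111.76132218] 154.34086902443323 [504.98317485 258.79393237 149.90798252]
[307 140  24  23 425] [513.82370763  83.25808015 103.15161151] 114.92377139696453 [510.44979241  86.80599274 110.73861492]
[403 172  11  15 116] [727.78769573 200.14792745 103.14681123] 116.50709211741571 [726.10461174 203.28745872 113.40506786]
[207 205  22  27 474] [ 548.3963113  -265.14853509  114.63512944] 144.10389012785072 [ 540.03957548 -260.83295368  140.06474409]
[361 206  30  29 130] [770.84813574  48.81713433  89.72540618] 97.81389521220376 [767.03302034  55.38092807  93.41274941]
[ 130  229   57   63 1563] [ 571.39525954 -439.88533516  117.94222924] 134.58930518006207 [ 564.08358654 -435.7771833   129.17614381]
[319 232  27  16  49] [744.13798214 -73.87468312  86.11729566] 91.05719707895764 [744.38189863 -73.14943086  86.44201197]
[284 258  10  16 130] [ 748.50405837 -207.21282456  105.86645712] 118.47090900210492 [ 745.95720922 -205.26707354  113.86864747]
```

View pics/zoom.png

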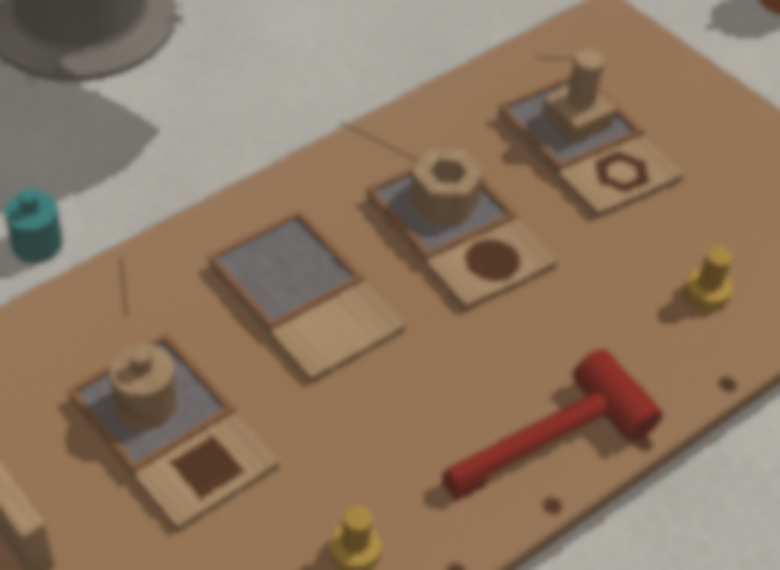

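The zoom confirms it: square tray holds the peg block, blank is empty, round holds the nut, hex holds the bolt. I'll compute the tool axes and plan a look over the trays with the wrist camera.

```bash
cat >> h.py <<'E'
def down(phi):
    """tool y down, tool x (jaw direction) at world heading phi"""
    x=np.array([np.cos(phi),np.sin(phi),0]);y=np.array([0,0,-1.]);z=np.cross(x,y)
    return R.from_matrix(np.stack([x,y,z],1))
def delta(pos,phi,st):
    """shift (m) and rotvec in current tool axes to reach TCP pos (mm), heading phi"""
    R0=R.from_quat(st["orientation"])
    dp=R0.inv().apply(np.array(pos)-st["position"])/1000
    rv=(R0.inv()*down(phi)).as_rotvec()
    return np.round(dp,4),np.round(rv,4)
def heading(st):
    x=R.from_quat(st["orientation"]).as_matrix()[:,0]; return np.arctan2(x[1],x[0])
E
python3 - <<'E'
from h import *
from workcell import read_state
s=read_state();M=R.from_quat(s["orientation"]);print(np.round(M.as_matrix(),3),heading(s))
d=dict(np.load("wrist0.npz"))
print(M.inv().apply(d["eye"]-s["position"]));print(np.round((M.inv()*R.from_quat(d["orientation"])).as_matrix(),3))
E
```

```text
[[ 0.407 -0.     0.914]
 [-0.914  0.001  0.407]
 [-0.001 -1.     0.   ]] -1.1520270180579468
[  -0.98575924 -126.00677613   68.12616168]
[[ 1.    -0.002 -0.   ]
 [-0.    -0.271  0.963]
 [-0.002 -0.963 -0.271]]
```

```bash
python3 - <<'E'
from h import *
from workcell import read_state
s=read_state();print(delta([470,-170,310],-np.pi/2,s))
E
```

```text
(array([-0.1784, -0.0619,  0.3602]), array([ 1.000e-04,  4.188e-01, -1.200e-03]))
```

move_arm([
  [-0.018,-0.006,0.036,0,0.042,0,0.085],
  [-0.045,-0.016,0.09,0,0.105,0,0.085],
  [-0.063,-0.022,0.126,0,0.147,0,0.085],
  [-0.08,-0.028,0.162,0,0.19,0,0.085],
  [-0.098,-0.034,0.198,0,0.23,0,0.085],
  [-0.116,-0.04,0.234,0,0.273,0,0.085],
  [-0.134,-0.046,0.27,0,0.315,0,0.085],
  [-0.15,-0.052,0.305,0,0.355,0,0.085],
  [-0.166,-0.058,0.335,0,0.395,0,0.085],
  [-0.178,-0.062,0.36,0,0.419,0,0.085],
  [-0.178,-0.062,0.36,0,0.419,0,0.085],
  [-0.178,-0.062,0.36,0,0.419,0,0.085],
  [-0.178,-0.062,0.36,0,0.419,0,0.085],
])

```text
time: 1.45
position: [469.4, -171.2, 309.9]
orientation: [-0.5, 0.5, -0.5, 0.5]
ft_force: [-0.6, -0.8, -0.6]
opening: 0.999
```

```bash
python3 - <<'E'
from h import *
from workcell import read_state,imaging
s=read_state();print(s["time"],s["position"],heading(s),s["joint_pos"],s["opening"])
d=imaging.capture("wrist");cv2.imwrite("pics/w1.png",d["image"]);np.savez("w1.npz",**d)
print(delta([470,170,310],-np.pi/2,s))
E
```

```text
1.45 [ 469.43388836 -171.1554732   309.91995225] -1.5713829807914428 [-5.02867859e-01  2.53110901e-01  1.47814393e+00 -4.37208993e-04
  1.41117706e+00  1.06858478e+00] 0.9989633206978434
(array([-3.412e-01, -1.000e-04,  4.000e-04]), array([ 0.0009, -0.0006, -0.    ]))
```

View pics/w1.png

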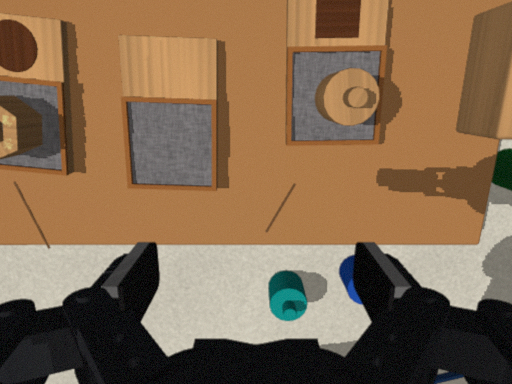

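The wrist view shows the square tray (grey floor columns 291–382, rows 50–142) with the peg block top at (350,96), and the blank tray's floor at columns 127–215, rows 102–188. The nut's edge is at the left. I'll move to the other side next.

move_arm([
  [-0.04,0,0,0,0,0,0.085],
  [-0.09,0,0,0,0,0,0.085],
  [-0.14,0,0,0,0,0,0.085],
  [-0.19,0,0,0,0,0,0.085],
  [-0.24,0,0,0,0,0,0.085],
  [-0.29,0,0,0,0,0,0.085],
  [-0.33,0,0,0,0,0,0.085],
  [-0.34,0,0,0,0,0,0.085],
  [-0.34,0,0,0,0,0,0.085],
  [-0.34,0,0,0,0,0,0.085],
])

```text
time: 2.5
position: [470.2, 168.0, 310.1]
orientation: [0.5, -0.5, 0.5, -0.499]
ft_force: [0.2, -1.0, -0.2]
opening: 0.993
```

```bash
python3 - <<'E'
from h import *
from workcell import read_state,imaging
s=read_state();print(s["time"],s["position"],heading(s),s["joint_pos"],s["opening"])
d=imaging.capture("wrist");cv2.imwrite("pics/w2.png",d["image"]);np.savez("w2.npz",**d)
E
```

```text
2.5 [470.21625562 167.96027273 310.09128451] -1.5720616496651303 [ 1.89942003e-01  2.52211014e-01  1.47888740e+00 -8.13746515e-04
  1.41103491e+00  1.76213349e+00] 0.9934523490426873
```

View pics/w2.png

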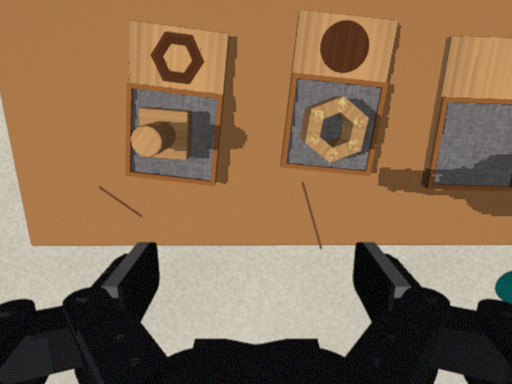

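View 2 shows the hex tray's floor at columns 131–222, rows 90–182, with the bolt shank top at (147,141). The round tray's floor is at columns 290–383, rows 80–172, with the nut at (337,129). Now I'll measure both.

```bash
cat >> h.py <<'E'
def wr(f):
    d=dict(np.load(f)); P=cloud(d); hsv=cv2.cvtColor(d["image"],cv2.COLOR_BGR2HSV); return d,P,hsv
def rect(d,mask,z):
    c=np.argwhere(mask)[:,::-1].astype(float)
    p=ray(d,c,z)[:,:2].astype(np.float32)
    r=cv2.minAreaRect(cv2.convexHull(p)); return r
def trays(f):
    d,P,hsv=wr(f)
    Z=P[...,2]
    m=((hsv[...,1]<60)&(Z>66)&(Z<80)).astype(np.uint8)
    m=cv2.morphologyEx(m,cv2.MORPH_OPEN,np.ones((3,3)))
    n,l,s,c=cv2.connectedComponentsWithStats(m)
    for i in range(1,n):
        if s[i,4]>800: print("tray",s[i],[np.round(v,1) for v in rect(d,l==i,72.)])
def tops(f,lo=95):
    d,P,hsv=wr(f);Z=P[...,2]
    m=((Z>lo)&(Z<165)&(P[...,0]>380)&(P[...,0]<620)&(np.arange(384)[:,None]<235)).astype(np.uint8)
    m=cv2.morphologyEx(m,cv2.MORPH_OPEN,np.ones((2,2)))
    n,l,s,c=cv2.connectedComponentsWithStats(m)
    for i in range(1,n):
        if s[i,4]<60: continue
        z=Z[l==i];zt=np.percentile(z,99)
        h,e=np.histogram(z,np.arange(90,165,3));print("obj",s[i],"ztop",round(zt,1),dict((int(a),int(b)) for a,b in zip(e,h) if b>15))
        for zz in (98,112,122,142,152):
            k=(l==i)&(abs(Z-zz)<3)
            if k.sum()<25: continue
            uv=np.argwhere(k)[:,::-1]
            p=ray(d,uv,zz)[:,:2].astype(np.float32)
            (x,y),rad=cv2.minEnclosingCircle(p)
            print("   z",zz,"n",k.sum(),"circle",np.round([x,y,rad],1),"mean",p.mean(0).round(1),"rect",[np.round(v,1) for v in cv2.minAreaRect(p)])
E
python3 - <<'E'
from h import *
for f in ("w1.npz","w2.npz"):
    print(f); trays(f); tops(f)
E
```

```text
w1.npz
tray [ 292   51   88   89 4410] [array([ 537.2, -254. ]), array([90.1, 88.9]), np.float64(0.6)]
tray [   0   81   61   89 2686] [array([507.4,  78.3]), array([67.6, 90.1]), np.float64(84.0)]
tray [ 128  102   83   84 6505] [array([486.5, -75.8]), array([88.3, 90. ]), np.float64(87.7)]
obj [ 475    2   37  138 3547] ztop nan {96: 169, 99: 262, 102: 266, 105: 290, 108: 284, 111: 303, 114: 286, 117: 291, 120: 255, 123: 245, 126: 325, 129: 512}
   z 98 n 355 circle [ 558.1 -396.2   58.6] mean [ 561.1 -394. ] rect [array([ 558.1, -394.5]), array([117.2,   4.7]), np.float64(0.2)]
   z 112 n 592 circle [ 558.2 -396.8   59.1] mean [ 561.3 -393.3] rect [array([ 558.2, -393.5]), array([118.3,   7.1]), np.float64(0.8)]
   z 122 n 505 circle [ 551.3 -394.9   52.1] mean [ 549.4 -393.2] rect [array([ 551.3, -393.1]), array([104.1,   7.5]), np.float64(1.9)]
obj [ 319   69   61   58 2763] ztop nan {102: 17, 105: 22, 108: 28, 111: 23, 114: 31, 117: 34, 120: 1614, 123: 458, 126: 21, 132: 17, 135: 17, 138: 36, 141: 314}
   z 112 n 50 circle [ 535.4 -246.4   22.7] mean [ 536.3 -235.6] rect [array
[... 1358 characters left out ...]
8, 138: 29, 141: 28, 144: 33, 147: 42, 150: 621, 153: 115}
   z 98 n 1294 circle [502.5 262.2  33.9] mean [505.4 255.7] rect [array([502.1, 262.3]), array([49.1, 48.8]), np.float64(85.1)]
   z 112 n 53 circle [504.2 259.3  13.2] mean [506.6 252.9] rect [array([506.2, 254.6]), array([26.5, 10.1]), np.float64(23.9)]
   z 122 n 46 circle [503.8 258.   12.8] mean [506.4 252.4] rect [array([505.2, 253.6]), array([25.6,  9.3]), np.float64(17.0)]
   z 142 n 61 circle [503.4 260.5  13.4] mean [505.5 252.6] rect [array([505.6, 255.2]), array([26.8, 11.5]), np.float64(22.5)]
   z 152 n 757 circle [502.6 262.3  13.6] mean [502.6 262.1] rect [array([502.6, 261.9]), array([25.7, 26.7]), np.float64(84.0)]
```

Measurements agree across the two views (mm):

| Item | x, y |
|---|---|
| Square tray | 537, -254 |
| Blank tray | 486.5, -76 |
| Round tray | 508, 85 |
| Hex tray | 497.6, 259.6 |
| Bolt | 502.6, 262.2 |
| Nut (flats at 81.4°) | 507.3, 90.8 |
| Peg block | 537.3, -257.4 |

I'll park the bolt first, gripping it by the shank.

move_arm([
  [-0.03,0,0.01,0,0,0,0.085],
  [-0.065,0.01,0.022,0,0,0,0.085],
  [-0.094,0.03,0.032,0,0,0,0.085],
  [-0.094,0.06,0.032,0,0,0,0.085],
  [-0.094,0.09,0.032,0,0,0,0.085],
  [-0.094,0.12,0.032,0,0,0,0.085],
  [-0.094,0.145,0.032,0,0,0,0.085],
  [-0.094,0.165,0.032,0,0,0,0.085],
  [-0.094,0.175,0.032,0,0,0,0.085],
  [-0.094,0.18,0.032,0,0,0,0.085],
  [-0.094,0.18,0.032,0,0,0,0.085],
  [-0.094,0.18,0.032,0,0,0,0.02],
  [-0.094,0.18,0.032,0,0,0,0.02],
  [-0.094,0.18,0.032,0,0,0,0.02],
  [-0.094,0.18,0.032,0,0,0,0.02],
  [-0.094,0.18,0.032,0,0,0,0.02],
  [-0.094,0.18,0.032,0,0,0,0.02],
  [-0.094,0.18,0.032,0,0,0,0.02],
  [-0.094,0.18,0.032,0,0,0,0.02],
  [-0.094,0.18,0.032,0,0,0,0.02],
])

```text
time: 4.55
position: [502.3, 263.5, 130.7]
orientation: [-0.5, 0.5, -0.5, 0.5]
ft_force: [-1.3, -0.2, 4.4]
opening: 0.31
```

Gripped (opening about 26 mm). Next: lift, carry to the spare tray, lower.

move_arm([
  [0,-0.01,0,0,0,0,0.02],
  [0,-0.035,0,0,0,0,0.02],
  [0,-0.07,0,0,0,0,0.02],
  [0.01,-0.1,0,0,0,0,0.02],
  [0.035,-0.12,-0.002,0,0,0,0.02],
  [0.07,-0.12,-0.004,0,0,0,0.02],
  [0.11,-0.12,-0.006,0,0,0,0.02],
  [0.15,-0.12,-0.008,0,0,0,0.02],
  [0.19,-0.12,-0.01,0,0,0,0.02],
  [0.23,-0.12,-0.012,0,0,0,0.02],
  [0.265,-0.12,-0.014,0,0,0,0.02],
  [0.295,-0.12,-0.016,0,0,0,0.02],
  [0.32,-0.12,-0.016,0,0,0,0.02],
  [0.335,-0.12,-0.016,0,0,0,0.02],
  [0.339,-0.12,-0.016,0,0,0,0.02],
  [0.339,-0.115,-0.016,0,0,0,0.02],
  [0.339,-0.095,-0.016,0,0,0,0.02],
  [0.339,-0.07,-0.016,0,0,0,0.02],
  [0.339,-0.045,-0.016,0,0,0,0.02],
  [0.339,-0.03,-0.016,0,0,0,0.02],
])

```text
time: 6.55
position: [485.1, -73.9, 158.3]
orientation: [0.501, -0.501, 0.499, -0.5]
ft_force: [0.3, 0.0, -0.3]
opening: 0.309
```

```bash
python3 - <<'E'
from h import *
from workcell import read_state,imaging
s=read_state();print(s["time"],s["position"],heading(s),s["opening"],s["ft_force"])
d=imaging.capture("wrist");e=imaging.capture("scene")["image"]
cv2.imwrite("pics/w3.png",np.hstack([cv2.resize(d["image"],(400,300)),cv2.resize(e[120:270,170:370],(400,300))]))
E
```

```text
6.55 [485.13544055 -73.85795845 158.255881  ] -1.5693959280378793 0.3085517725179001 [ 0.25427944  0.0296973  -0.31592479]
```

View pics/w3.png

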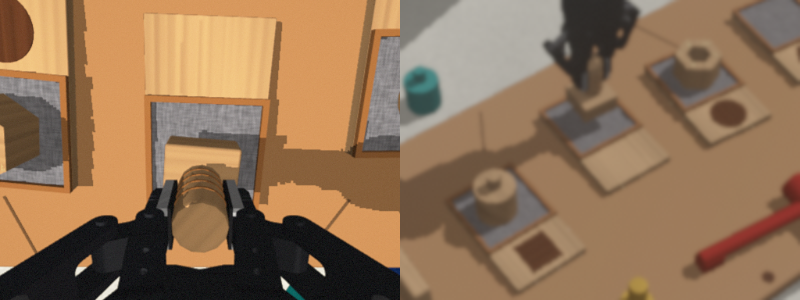

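The bolt is held upright over the blank tray (wrist half of the picture, head at (203,158), floor columns 150–265). Lower and release.

move_arm([
  [0.001,0.008,0.001,0,0,0,0.02],
  [0.002,0.016,0.001,0,0,0,0.02],
  [0.002,0.022,0.001,0,0,0,0.02],
  [0.002,0.026,0.001,0,0,0,0.02],
  [0.002,0.027,0.001,0,0,0,0.02],
  [0.002,0.027,0.001,0,0,0,0.02],
  [0.002,0.027,0.001,0,0,0,0.05],
  [0.002,0.027,0.001,0,0,0,0.08],
  [0.002,0.027,0.001,0,0,0,0.085],
  [0.002,0.027,0.001,0,0,0,0.085],
  [0.002,0.027,0.001,0,0,0,0.085],
  [0.002,0.027,0.001,0,0,0,0.085],
  [0.002,0.027,0.001,0,0,0,0.085],
  [0.002,0.0,0.001,0,0,0,0.085],
  [0.002,-0.04,0.001,0,0,0,0.085],
  [0.002,-0.08,0.001,0,0,0,0.085],
  [0.002,-0.12,0.001,0,0,0,0.085],
  [0.002,-0.15,0.001,0,0,0,0.085],
  [0.002,-0.15,0.001,0,0,0,0.085],
  [0.002,-0.15,0.001,0,0,0,0.085],
])

```text
time: 8.65
position: [487.0, -77.6, 310.4]
orientation: [0.5, -0.5, 0.5, -0.5]
ft_force: [-0.3, -0.6, -0.1]
opening: 0.994
```

```bash
python3 - <<'E'
from h import *
from workcell import read_state,imaging
s=read_state();print(s["time"],s["position"],heading(s),s["opening"],s["ft_force"])
d=imaging.capture("wrist");np.savez("w4.npz",**d);cv2.imwrite("pics/w4.png",d["image"])
trays("w4.npz");tops("w4.npz")
print(delta([507.3,90.8,300],np.deg2rad(81.4-180),s))
E
```

```text
8.65 [487.00175527 -77.60774696 310.40804485] -1.5709695587453436 0.9936300088374119 [-0.30458842 -0.60379588 -0.10484087]
tray [ 377   70   90   87 4011] [array([ 536.7, -254.6]), array([89.9, 88.2]), np.float64(0.7)]
tray [  65   97   83   88 3100] [array([508.1,  87.3]), array([88.4, 90.1]), np.float64(84.0)]
tray [ 216  119   83   82 3915] [array([486.2, -77.1]), array([89.5, 89.9]), np.float64(87.9)]
obj [ 410   89   68   56 3036] ztop nan {96: 29, 99: 56, 102: 66, 105: 69, 108: 71, 111: 71, 114: 83, 117: 80, 120: 1427, 123: 473, 126: 36, 129: 34, 132: 38, 135: 37, 138: 49, 141: 310}
   z 98 n 66 circle [ 535.6 -247.4   23.3] mean [ 533.9 -237.4] rect [array([ 534.8, -240.2]), array([46.6, 15.5]), np.float64(6.6)]
   z 112 n 147 circle [ 536.8 -250.4   24.5] mean [ 538.7 -236.6] rect [array([ 536.5, -240.7]), array([49. , 20.3]), np.float64(1.6)]
   z 122 n 1924 circle [ 537.2 -256.7   26.5] mean [ 537.8 -254.7] rect [array([ 537.3, -256.7]), array([52.9, 49.3]), np.float64(89.9)]
   z 142 n 344 circle [ 537.5 -256.9    9.4] mean [ 537.3 -256.9] rect [array([ 537.2, -256.9]), ar
[... 437 characters left out ...]
264] ztop nan {96: 976, 99: 242, 108: 26, 117: 25, 126: 28, 135: 39, 138: 16, 144: 20, 147: 35, 150: 579, 153: 115}
   z 98 n 1221 circle [487.  -77.4  33.6] mean [492.9 -77.8] rect [array([487.1, -77.5]), array([48.6, 49. ]), np.float64(85.1)]
   z 112 n 34 circle [491.2 -76.8  13.5] mean [498.5 -76.3] rect [array([496.5, -76.6]), array([10.6, 27.1]), np.float64(2.0)]
   z 142 n 28 circle [490.6 -76.8  13.3] mean [497.9 -74.3] rect [array([495.9, -76.6]), array([10.7, 26.5]), np.float64(1.9)]
   z 152 n 713 circle [487.7 -77.   13.8] mean [487.7 -76.9] rect [array([488.1, -77.2]), array([26.7, 26.4]), np.float64(89.9)]
(array([-0.1684,  0.0104,  0.0203]), array([-0.0009,  0.1499,  0.0003]))
```

View pics/w4.png

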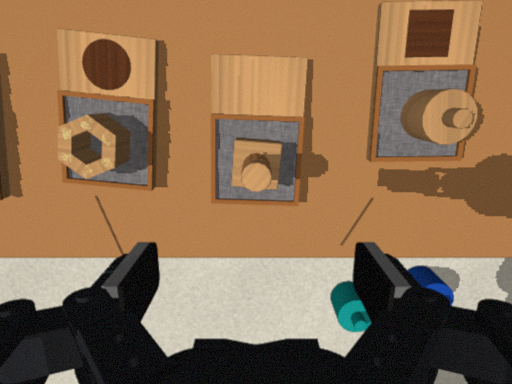

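The bolt is parked 1 mm from the spare tray's middle (image (257,175), floor columns 217–300) and stands free. Next the nut: turn +0.15 rad, descend over it, grip across the flats.

move_arm([
  [-0.03,0,0.004,0,0.03,0,0.085],
  [-0.07,0,0.008,0,0.06,0,0.085],
  [-0.11,0,0.014,0,0.1,0,0.085],
  [-0.145,0.01,0.018,0,0.13,0,0.085],
  [-0.168,0.03,0.02,0,0.15,0,0.085],
  [-0.168,0.07,0.02,0,0.15,0,0.085],
  [-0.168,0.11,0.02,0,0.15,0,0.085],
  [-0.168,0.15,0.02,0,0.15,0,0.085],
  [-0.168,0.18,0.02,0,0.15,0,0.085],
  [-0.168,0.2,0.02,0,0.15,0,0.085],
  [-0.168,0.208,0.02,0,0.15,0,0.085],
  [-0.168,0.211,0.02,0,0.15,0,0.085],
  [-0.168,0.211,0.02,0,0.15,0,0.085],
  [-0.168,0.211,0.02,0,0.15,0,0.045],
  [-0.168,0.211,0.02,0,0.15,0,0.045],
  [-0.168,0.211,0.02,0,0.15,0,0.045],
  [-0.168,0.211,0.02,0,0.15,0,0.045],
  [-0.168,0.211,0.02,0,0.15,0,0.045],
  [-0.168,0.211,0.02,0,0.15,0,0.045],
  [-0.168,0.211,0.02,0,0.15,0,0.045],
])

```text
time: 10.7
position: [507.8, 90.4, 100.5]
orientation: [0.46, -0.536, 0.537, -0.462]
ft_force: [-0.1, 0.7, 6.2]
opening: 0.644
```

```bash
python3 - <<'E'
from h import *
from workcell import read_state
s=read_state();print(s["time"],s["position"],heading(s),s["opening"],s["ft_force"])
print(delta([497.6,259.6,160],heading(s),s))
E
```

```text
10.7 [507.81520704  90.42082312 100.48472634] -1.7209362754184763 0.6436947214000588 [-0.11538366  0.65668064  6.16950933]
(array([-0.1658, -0.0595, -0.0353]), array([-0.0025, -0.    , -0.0004]))
```

Gripped at 55 mm, which fits the 56 mm flats. Carry the nut to the hex tray.

move_arm([
  [0,-0.008,0,0,0,0,0.045],
  [0,-0.03,0,0,0,0,0.045],
  [0,-0.06,0,0,0,0,0.045],
  [0,-0.085,0,0,0,0,0.045],
  [-0.015,-0.1,-0.003,0,0,0,0.045],
  [-0.045,-0.1,-0.01,0,0,0,0.045],
  [-0.08,-0.1,-0.017,0,0,0,0.045],
  [-0.115,-0.1,-0.025,0,0,0,0.045],
  [-0.145,-0.1,-0.031,0,0,0,0.045],
  [-0.16,-0.1,-0.034,0,0,0,0.045],
  [-0.166,-0.095,-0.035,0,0,0,0.045],
  [-0.166,-0.075,-0.035,0,0,0,0.045],
  [-0.166,-0.05,-0.035,0,0,0,0.045],
  [-0.166,-0.035,-0.035,0,0,0,0.045],
  [-0.166,-0.03,-0.035,0,0,0,0.045],
  [-0.166,-0.03,-0.035,0,0,0,0.045],
])

```text
time: 12.3
position: [497.2, 258.8, 128.7]
orientation: [-0.461, 0.536, -0.536, 0.46]
ft_force: [0.5, 0.6, 0.3]
opening: 0.648
```

```bash
python3 - <<'E'
from h import *
from workcell import read_state,imaging
s=read_state();print(s["time"],s["position"],heading(s),s["opening"],s["ft_force"])
d=imaging.capture("wrist");cv2.imwrite("pics/w5.png",d["image"])
print(delta([497.6,259.6,100.7],heading(s),s))
E
```

```text
12.3 [497.20417937 258.78747089 128.68483789] -1.721932242910695 0.6480366754036795 [0.50476837 0.59474206 0.30110451]
(array([-0.0009,  0.028 ,  0.0003]), array([ 0.0013, -0.    ,  0.0011]))
```

View pics/w5.png

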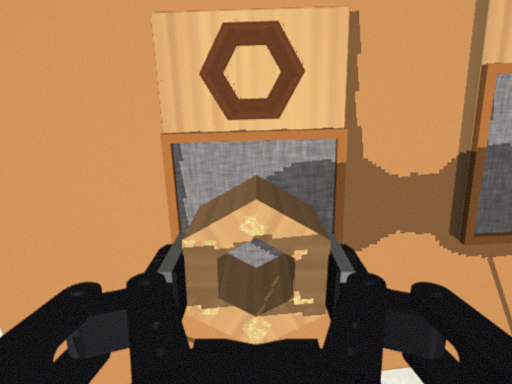

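The nut is held square across its flats at (256,260) over the hex-marked tray (mark at (252,70)). Lower and release.

move_arm([
  [0,0.008,0,0,0,0,0.045],
  [-0.001,0.016,0,0,0,0,0.045],
  [-0.001,0.022,0,0,0,0,0.045],
  [-0.001,0.026,0,0,0,0,0.045],
  [-0.001,0.028,0,0,0,0,0.045],
  [-0.001,0.028,0,0,0,0,0.045],
  [-0.001,0.028,0,0,0,0,0.065],
  [-0.001,0.028,0,0,0,0,0.08],
  [-0.001,0.028,0,0,0,0,0.085],
  [-0.001,0.028,0,0,0,0,0.085],
  [-0.001,0.028,0,0,0,0,0.085],
  [-0.001,0.028,0,0,0,0,0.085],
  [-0.001,0.01,0,0,0,0,0.085],
  [-0.001,-0.03,0,0,0,0,0.085],
  [-0.001,-0.07,0,0,0,0,0.085],
  [-0.001,-0.11,0,0,0,0,0.085],
  [-0.001,-0.15,0,0,0,0,0.085],
  [-0.001,-0.18,0,0,0,0,0.085],
  [-0.001,-0.18,0,0,0,0,0.085],
  [-0.001,-0.18,0,0,0,0,0.085],
])

```text
time: 14.35
position: [497.4, 260.7, 309.4]
orientation: [0.461, -0.536, 0.536, -0.461]
ft_force: [0.1, 0.6, -0.3]
opening: 0.999
```

```bash
python3 - <<'E'
from h import *
from workcell import read_state,imaging
s=read_state();print(s["time"],s["position"],heading(s),s["opening"],s["ft_force"])
d=imaging.capture("wrist");np.savez("w6.npz",**d);cv2.imwrite("pics/w6.png",d["image"])
trays("w6.npz");tops("w6.npz")
print(delta([537.3,-257.0,300],-np.pi/2,s))
E
```

```text
14.35 [497.42804942 260.70885821 309.4233437 ] -1.72100670594161 0.9990992139350351 [ 0.07495801  0.64252811 -0.30677157]
tray [ 373   83   87   87 6716] [array([507.3,  84.4]), array([87.7, 90.3]), np.float64(84.2)]
tray [ 216  119   83   81 3362] [array([497.2, 259.1]), array([89.5, 89.9]), np.float64(82.8)]
obj [ 229  135   56   65 2149] ztop nan {99: 23, 102: 41, 105: 31, 108: 72, 111: 1819, 114: 16}
   z 98 n 26 circle [503.1 255.9  24.8] mean [498.  261.7] rect [array([503.2, 257.9]), array([28.5, 45.2]), np.float64(46.9)]
   z 112 n 1900 circle [497.9 261.4  32.1] mean [498.3 260.9] rect [array([497.9, 261.4]), array([54.8, 64.2]), np.float64(82.6)]
(array([0.5059, 0.0094, 0.1169]), array([-0.0008, -0.1502, -0.0002]))
```

View pics/w6.png

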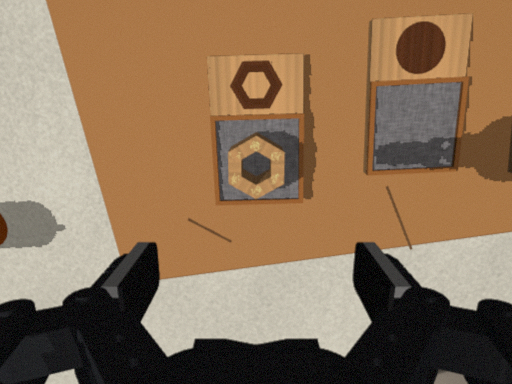

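The nut sits at (498,261), within 3 mm of the hex tray's middle (picture (256,165)), and the round tray is empty. Now travel to the peg block.

move_arm([
  [0.025,0,0.006,0,-0.01,0,0.085],
  [0.065,0,0.015,0,-0.02,0,0.085],
  [0.11,0,0.025,0,-0.03,0,0.085],
  [0.155,0,0.036,0,-0.045,0,0.085],
  [0.2,0,0.046,0,-0.06,0,0.085],
  [0.245,0,0.057,0,-0.075,0,0.085],
  [0.29,0,0.067,0,-0.09,0,0.085],
  [0.335,0,0.077,0,-0.1,0,0.085],
  [0.38,0,0.088,0,-0.115,0,0.085],
  [0.42,0,0.097,0,-0.125,0,0.085],
  [0.46,0,0.106,0,-0.14,0,0.085],
  [0.49,0,0.113,0,-0.15,0,0.085],
  [0.506,0.01,0.117,0,-0.15,0,0.085],
  [0.506,0.05,0.117,0,-0.15,0,0.085],
  [0.506,0.08,0.117,0,-0.15,0,0.085],
  [0.506,0.1,0.117,0,-0.15,0,0.085],
  [0.506,0.11,0.117,0,-0.15,0,0.085],
  [0.506,0.11,0.117,0,-0.15,0,0.085],
])

```text
time: 16.2
position: [536.6, -255.9, 197.0]
orientation: [-0.5, 0.502, -0.498, 0.5]
ft_force: [0.7, 1.0, 0.6]
opening: 0.993
```

```bash
python3 - <<'E'
from h import *
from workcell import read_state,imaging
s=read_state();print(s["time"],s["position"],heading(s),s["opening"],s["ft_force"])
d=imaging.capture("wrist");np.savez("w7.npz",**d);cv2.imwrite("pics/w7.png",d["image"])
print(delta([537.3,-257.0,104],-np.pi/2,s))
E
```

```text
16.2 [ 536.62587873 -255.93506995  196.99541719] -1.5706161792648226 0.9931375177114347 [0.7215048  0.95401261 0.61766962]
(array([0.0013, 0.093 , 0.001 ]), array([ 0.0037,  0.0002, -0.0025]))
```

View pics/w7.png

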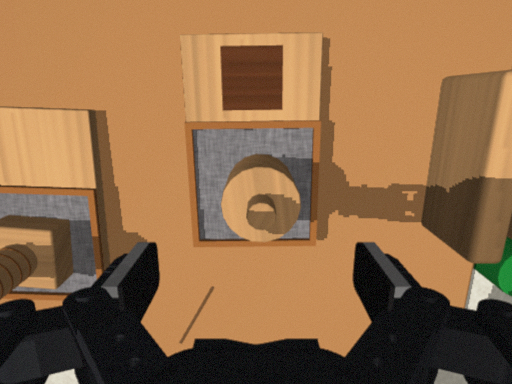

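The peg block is centred between the open fingers (block at (261,203), jaw tips at columns 140–370). The wooden clamp at the right stays well clear. Descend and grip.

move_arm([
  [0.001,0.02,0.001,0,0,0,0.085],
  [0.001,0.045,0.001,0,0,0,0.085],
  [0.001,0.065,0.001,0,0,0,0.085],
  [0.001,0.08,0.001,0,0,0,0.085],
  [0.001,0.09,0.001,0,0,0,0.085],
  [0.001,0.093,0.001,0,0,0,0.085],
  [0.001,0.093,0.001,0,0,0,0.085],
  [0.001,0.093,0.001,0,0,0,0.042],
  [0.001,0.093,0.001,0,0,0,0.042],
  [0.001,0.093,0.001,0,0,0,0.042],
  [0.001,0.093,0.001,0,0,0,0.042],
  [0.001,0.093,0.001,0,0,0,0.042],
  [0.001,0.093,0.001,0,0,0,0.042],
  [0.001,0.093,0.001,0,0,0,0.042],
])

```text
time: 17.65
position: [539.0, -258.4, 107.5]
orientation: [0.5, -0.499, 0.501, -0.5]
ft_force: [-0.7, -0.1, 5.6]
opening: 0.592
```

```bash
python3 - <<'E'
from h import *
from workcell import read_state,imaging
s=read_state();print(s["time"],s["position"],heading(s),s["opening"],s["ft_force"])
print(delta([507.4,84.6,140],-np.pi/2,s))
E
```

```text
17.65 [ 539.03748869 -258.42902722  107.49418162] -1.5709229488271943 0.5921200418512228 [-0.71333038 -0.10513902  5.58930672]
(array([-0.343 , -0.033 , -0.0316]), array([-0.002 , -0.0001,  0.0013]))
```

Gripped (50.6 mm). Carry it over the parked bolt to the round tray.

move_arm([
  [0,-0.01,0,0,0,0,0.042],
  [0,-0.035,0,0,0,0,0.042],
  [0,-0.07,0,0,0,0,0.042],
  [-0.005,-0.105,0,0,0,0,0.042],
  [-0.03,-0.13,-0.003,0,0,0,0.042],
  [-0.065,-0.14,-0.006,0,0,0,0.042],
  [-0.105,-0.14,-0.01,0,0,0,0.042],
  [-0.145,-0.14,-0.014,0,0,0,0.042],
  [-0.185,-0.14,-0.018,0,0,0,0.042],
  [-0.225,-0.14,-0.022,0,0,0,0.042],
  [-0.265,-0.14,-0.026,0,0,0,0.042],
  [-0.3,-0.14,-0.029,0,0,0,0.042],
  [-0.325,-0.14,-0.031,0,0,0,0.042],
  [-0.338,-0.13,-0.031,0,0,0,0.042],
  [-0.343,-0.11,-0.031,0,0,0,0.042],
  [-0.343,-0.08,-0.031,0,0,0,0.042],
  [-0.343,-0.05,-0.031,0,0,0,0.042],
  [-0.343,-0.035,-0.031,0,0,0,0.042],
  [-0.343,-0.03,-0.031,0,0,0,0.042],
  [-0.343,-0.03,-0.031,0,0,0,0.042],
])

```text
time: 19.65
position: [507.3, 84.4, 135.6]
orientation: [-0.5, 0.501, -0.5, 0.499]
ft_force: [0.0, -0.1, -0.3]
opening: 0.595
```

```bash
python3 - <<'E'
from h import *
from workcell import read_state,imaging
s=read_state();print(s["time"],s["position"],heading(s),s["opening"],s["ft_force"])
d=imaging.capture("wrist");np.savez("w8.npz",**d);cv2.imwrite("pics/w8.png",d["image"])
s=read_state();print(s["time"],s["position"])
print(delta([507.4,84.6,106],-np.pi/2,s))
E
```

```text
19.65 [507.26481572  84.44139464 135.59772794] -1.5715480183384325 0.5948285386093182 [ 0.00268156 -0.09972781 -0.34266559]
19.7 [507.81679633  84.5446697  136.50424329]
(array([-0.0001,  0.0305, -0.0004]), array([-0.0002, -0.0007,  0.0002]))
```

View pics/w8.png

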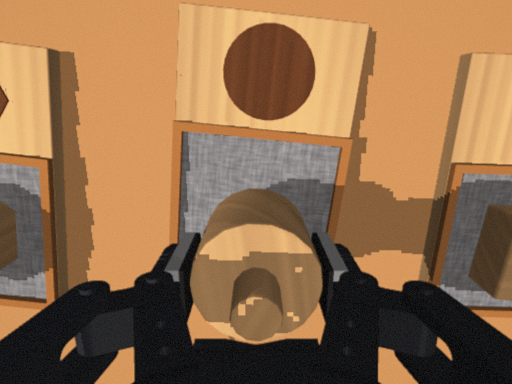

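The block hangs upright over the round-marked tray (block at (256,265), mark at (269,70)). Lower 29.5 mm and release.

move_arm([
  [0,0.008,0,0,0,0,0.042],
  [0,0.016,0,0,0,0,0.042],
  [0,0.022,0,0,0,0,0.042],
  [0,0.026,0,0,0,0,0.042],
  [0,0.0285,0,0,0,0,0.042],
  [0,0.0295,0,0,0,0,0.042],
  [0,0.0295,0,0,0,0,0.06],
  [0,0.0295,0,0,0,0,0.08],
  [0,0.0295,0,0,0,0,0.085],
  [0,0.0295,0,0,0,0,0.085],
  [0,0.0295,0,0,0,0,0.085],
  [0,0.0295,0,0,0,0,0.085],
  [0,0.01,0,0,0,0,0.085],
  [0,-0.03,0,0,0,0,0.085],
  [0,-0.07,0,0,0,0,0.085],
  [0,-0.11,0,0,0,0,0.085],
  [0,-0.15,0,0,0,0,0.085],
  [0,-0.175,0,0,0,0,0.085],
  [0,-0.175,0,0,0,0,0.085],
  [0,-0.175,0,0,0,0,0.085],
])

```text
time: 21.7
position: [507.4, 84.9, 311.2]
orientation: [0.5, -0.5, 0.5, -0.5]
ft_force: [-0.6, -0.1, -1.1]
opening: 0.997
```

```bash
python3 - <<'E'
from h import *
from workcell import read_state,imaging
s=read_state();print(s["time"],s["position"],heading(s),s["opening"],s["ft_force"])
d=imaging.capture("wrist");np.savez("w9.npz",**d);cv2.imwrite("pics/w9.png",d["image"])
trays("w9.npz");tops("w9.npz")
s=read_state();print(delta([487.5,-77.3,130],-np.pi/2,s))
E
```

```text
21.7 [507.35514664  84.9450429  311.1730848 ] -1.5709950468794862 0.9972460479050792 [-0.57838591 -0.05834965 -1.14499895]
tray [ 214  116   87   86 3880] [array([507.5,  85.9]), array([89.6, 90. ]), np.float64(84.1)]
tray [  61  126   81   85 2757] [array([497.4, 260.5]), array([88.2, 89.5]), np.float64(82.9)]
tray [ 357  138   88   79 3008] [array([485.7, -78.3]), array([88. , 89.8]), np.float64(88.0)]
obj [ 231  142   52   55 2231] ztop nan {117: 27, 120: 1407, 123: 318, 138: 30, 141: 249}
   z 112 n 30 circle [523.4  84.3  18.9] mean [529.1  83.2] rect [array([527.8,  83.9]), array([37.9,  8.7]), np.float64(85.3)]
   z 122 n 1731 circle [506.5  85.9  25.8] mean [507.5  85.5] rect [array([506.8,  85.4]), array([49.1, 50.9]), np.float64(89.9)]
   z 142 n 278 circle [506.6  85.8   8.8] mean [506.7  85.8] rect [array([506.6,  85.9]), array([16.8, 17.4]), np.float64(26.8)]
obj [  55  145   64   63 2550] ztop nan {93: 71, 96: 107, 99: 123, 102: 121, 105: 127, 108: 192, 111: 1707}
   z 98 n 236 circle [500.7 252.7  27.9] mean [501.3 253.4] rect [array([504.2, 254.6]), array([46.3, 48.3]
[... 386 characters left out ...]
6 circle [486.8 -76.6  33.6] mean [491.3 -70.8] rect [array([486.8, -76.6]), array([49.3, 49.1]), np.float64(85.2)]
   z 112 n 97 circle [487.7 -75.2  14.1] mean [491.9 -67.4] rect [array([490.6, -69.1]), array([14.6, 28.1]), np.float64(64.5)]
   z 122 n 87 circle [489.1 -72.4  13. ] mean [492.5 -67. ] rect [array([491.5, -67.9]), array([11., 26.]), np.float64(62.1)]
   z 142 n 101 circle [488.7 -73.8  13.6] mean [492.4 -67.6] rect [array([491.6, -69.5]), array([12.7, 27. ]), np.float64(56.8)]
   z 152 n 694 circle [487.6 -75.8  14.3] mean [487.5 -75.8] rect [array([487.8, -75.8]), array([27.9, 26.5]), np.float64(89.9)]
(array([ 0.1622,  0.1803, -0.0192]), array([ 0.0017, -0.0003,  0.0001]))
```

View pics/w9.png

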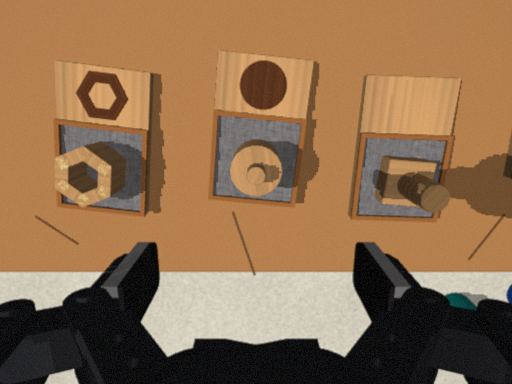

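The peg block stands at (506.6,85.8) in the round tray, 1 mm off the middle. The nut is fine, and the bolt is still in the spare tray (head at (408,180)). Fetch the bolt.

move_arm([
  [0.03,0,-0.004,0,0,0,0.085],
  [0.07,0,-0.009,0,0,0,0.085],
  [0.11,0,-0.014,0,0,0,0.085],
  [0.145,0.01,-0.018,0,0,0,0.085],
  [0.162,0.03,-0.019,0,0,0,0.085],
  [0.162,0.06,-0.019,0,0,0,0.085],
  [0.162,0.09,-0.019,0,0,0,0.085],
  [0.162,0.12,-0.019,0,0,0,0.085],
  [0.162,0.145,-0.019,0,0,0,0.085],
  [0.162,0.165,-0.019,0,0,0,0.085],
  [0.162,0.177,-0.019,0,0,0,0.085],
  [0.162,0.18,-0.019,0,0,0,0.085],
  [0.162,0.18,-0.019,0,0,0,0.02],
  [0.162,0.18,-0.019,0,0,0,0.02],
  [0.162,0.18,-0.019,0,0,0,0.02],
  [0.162,0.18,-0.019,0,0,0,0.02],
  [0.162,0.18,-0.019,0,0,0,0.02],
  [0.162,0.18,-0.019,0,0,0,0.02],
  [0.162,0.18,-0.019,0,0,0,0.02],
  [0.162,0.18,-0.019,0,0,0,0.02],
])

```text
time: 23.75
position: [488.8, -77.2, 131.9]
orientation: [0.5, -0.5, 0.5, -0.5]
ft_force: [-0.7, -0.1, 5.8]
opening: 0.312
```

```bash
python3 - <<'E'
from h import *
from workcell import read_state,imaging
s=read_state();print(s["time"],s["position"],heading(s),s["opening"],s["ft_force"])
print(delta([537.0,-254.2,160],-np.pi/2,s))
E
```

```text
23.75 [488.77910343 -77.18376631 131.92373854] -1.571090386125546 0.31233149020928774 [-0.65995052 -0.08606729  5.76283222]
(array([ 0.177 , -0.0279,  0.0483]), array([-0.0012, -0.0003,  0.0004]))
```

move_arm([
  [0,-0.01,0,0,0,0,0.02],
  [0,-0.03,0,0,0,0,0.02],
  [0,-0.06,0,0,0,0,0.02],
  [0.005,-0.08,0.001,0,0,0,0.02],
  [0.025,-0.09,0.007,0,0,0,0.02],
  [0.055,-0.09,0.015,0,0,0,0.02],
  [0.09,-0.09,0.025,0,0,0,0.02],
  [0.125,-0.09,0.034,0,0,0,0.02],
  [0.155,-0.09,0.043,0,0,0,0.02],
  [0.17,-0.09,0.047,0,0,0,0.02],
  [0.177,-0.085,0.049,0,0,0,0.02],
  [0.177,-0.065,0.049,0,0,0,0.02],
  [0.177,-0.045,0.049,0,0,0,0.02],
  [0.177,-0.033,0.049,0,0,0,0.02],
  [0.177,-0.03,0.049,0,0,0,0.02],
  [0.177,-0.03,0.049,0,0,0,0.02],
])

```text
time: 25.35
position: [537.4, -253.5, 161.3]
orientation: [0.5, -0.5, 0.5, -0.5]
ft_force: [-0.3, -0.6, -0.3]
opening: 0.314
```

```bash
python3 - <<'E'
from h import *
from workcell import read_state,imaging
s=read_state();print(s["time"],s["position"],heading(s),s["opening"],s["ft_force"])
d=imaging.capture("wrist");cv2.imwrite("pics/w10.png",d["image"])
s=read_state();print(s["position"],delta([537.5,-254.2,131],-np.pi/2,s))
E
```

```text
25.35 [ 537.44749561 -253.49006449  161.29335634] -1.5703219091856435 0.3138023549552757 [-0.28612509 -0.57621058 -0.33520585]
[ 537.76305827 -253.8390228   161.96601321] (array([ 0.0003,  0.031 , -0.0003]), array([-0.0007,  0.0003,  0.0005]))
```

View pics/w10.png

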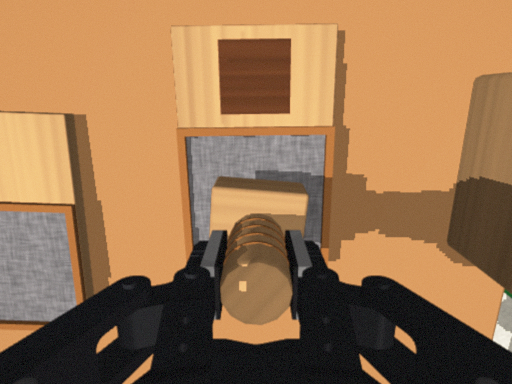

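The bolt is upright over the square-marked tray (head at (258,210), mark at (255,77)) and the spare tray is empty. Lower and release.

move_arm([
  [0,0.008,0,0,0,0,0.02],
  [0,0.016,0,0,0,0,0.02],
  [0,0.022,0,0,0,0,0.02],
  [0,0.026,0,0,0,0,0.02],
  [0,0.0285,0,0,0,0,0.02],
  [0,0.0295,0,0,0,0,0.02],
  [0,0.0295,0,0,0,0,0.05],
  [0,0.0295,0,0,0,0,0.08],
  [0,0.0295,0,0,0,0,0.085],
  [0,0.0295,0,0,0,0,0.085],
  [0,0.0295,0,0,0,0,0.085],
  [0,0.0295,0,0,0,0,0.085],
  [0,0.0,0,0,0,0,0.085],
  [0,-0.04,0,0,0,0,0.085],
  [0,-0.08,0,0,0,0,0.085],
  [0,-0.12,0,0,0,0,0.085],
  [0,-0.15,0,0,0,0,0.085],
  [0,-0.15,0,0,0,0,0.085],
  [0,-0.15,0,0,0,0,0.085],
])

```text
time: 27.3
position: [537.4, -254.1, 311.5]
orientation: [0.5, -0.5, 0.5, -0.5]
ft_force: [-0.2, 0.1, -0.6]
opening: 0.993
```

```bash
python3 - <<'E'
from h import *
from workcell import read_state,imaging
s=read_state();print(s["time"],s["position"],heading(s),s["opening"],s["ft_force"])
d=imaging.capture("wrist");np.savez("w11.npz",**d);cv2.imwrite("pics/w11.png",d["image"])
e=imaging.capture("scene");cv2.imwrite("pics/s11.png",e["image"])
trays("w11.npz");tops("w11.npz")
a=dict(np.load("scene0.npz"))["image"]
for nm,lo,hi in (("red",(0,150,60),(6,255,255)),("yel",(20,150,80),(32,255,255))):
    for im in (a,e["image"]):
        m=cv2.inRange(cv2.cvtColor(im,cv2.COLOR_BGR2HSV),lo,hi)[160:290,270:430]
        print(nm,[(int(s[4]),c.round(1)) for s,c in zip(*cv2.connectedComponentsWithStats(m)[2:]) if 60<s[4]<5000])
E
```

```text
27.3 [ 537.41597476 -254.06515522  311.5227251 ] -1.5710007024951986 0.9928196325200604 [-0.19805899  0.09214027 -0.60084862]
tray [ 214  120   82   80 3855] [array([ 536.7, -253.1]), array([89.9, 89.6]), np.float64(0.6)]
tray [  61  166   83   75 5480] [array([486.1, -75.4]), array([88. , 89.1]), np.float64(87.9)]
obj [  386    82   126   127 10649] ztop nan {96: 124, 99: 404, 102: 631, 105: 839, 108: 359, 111: 362, 114: 371, 117: 401, 120: 406, 123: 412, 126: 955, 129: 4944, 132: 67}
   z 98 n 380 circle [ 558.9 -443.7   75.9] mean [ 563.6 -434.5] rect [array([ 559., -456.]), array([117.3, 126. ]), np.float64(0.1)]
   z 112 n 729 circle [ 559.1 -422.    65.1] mean [ 562.5 -424.9] rect [array([ 559.2, -421. ]), array([ 59.6, 117.7]), np.float64(89.9)]
   z 122 n 809 circle [ 559.4 -422.3   65. ] mean [ 562.9 -425.2] rect [array([ 559. , -420.9]), array([ 59.8, 117.5]), np.float64(89.6)]
obj [ 232  142   51   52 2255] ztop nan {96: 987, 99: 216, 108: 29, 117: 29, 126: 29, 135: 39, 141: 16, 144: 20, 147: 33, 150: 597, 153: 95}
   z 98 n 1205 circle [ 535.6 -253.9   33.4] mean [ 541.3 -254.4] rect [array([ 535.6, -254.1]), array([48.6, 49. ]), np.float64(85.2)]
   z 112 n 37 circle [ 541.4 -253.8   13.1] mean [ 547.4 -252.9] rect [array([ 545.7, -254. ]), array([26.1,  8.7]), np.float64(87.6)]
   z 142 n 33 circle [ 540.7 -252.8   13.1] mean [ 546.9 -252.8] rect [array([ 545.2, -252. ]), array([ 9. , 26.1]), np.float64(10.2)]
   z 152 n 715 circle [ 536.3 -253.4   13.7] mean [ 536.4 -253.5] rect [array([ 536.4, -253.7]), array([26.8, 26.6]), np.float64(89.9)]
red [(860, array([88.6, 69.6]))]
red [(854, array([88.5, 69.6]))]
yel [(72, array([135.8,  26.4])), (133, array([ 18.7, 110.2]))]
yel [(85, array([135.8,  26.4])), (132, array([ 17.9, 110.8]))]
```

View pics/w11.png

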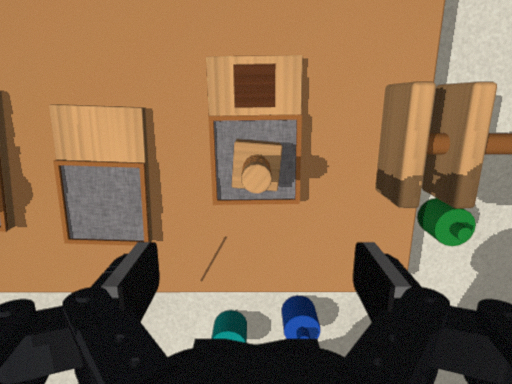

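View pics/s11.png

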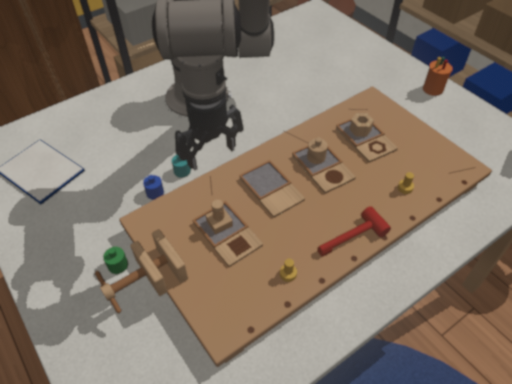

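The scene view shows the bolt (218,212) in the square tray, the spare tray (268,180) empty, the peg block (318,152) in the round tray and the nut (362,122) in the hex tray. The hammer and yellow bolts have not moved, and the gripper is clear. Handing in.

```bash
python3 -c "
from workcell import close_job
print(close_job())"
```

```text
the job is handed in; nothing more can be done
None
```

All three toys are in their own trays and the spare tray is empty. I handed the job in at about 27 s; handing in gave no verdict. I parked the bolt in the spare tray first. Then I moved the nut to the hex tray, the peg block to the round tray, and the bolt on to the square tray.

Last checks, from the wrist camera's depth and colour images:

| Toy | Tray | Distance from tray middle |
|---|---|---|
| Bolt (while parked) | spare | about 1 mm |
| Nut | hex | about 1–2 mm |
| Peg block | round | about 1 mm |
| Bolt | square | about 1 mm |

- **Upright:** each toy's top was at its expected height, so all stand upright on the tray floors.
- **Bystanders:** in the scene camera, the hammer and yellow bolts sit within about 1 pixel of where they started.
- **Arm:** it ended open and clear, about 310 mm up. The largest wrist force I read was about 6 N, while closing on the nut.
- **Disagreements:** no check failed. The arm's position readings wandered by 1–3 mm, and views of the same tray differed by up to about 3 mm, both well inside the 15 mm tolerance.

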